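# Build and load a kiln level

## Task

Build the next level in the kiln: stand the two round kiln posts (not the square ones) upright on the two white footing discs, one centred on each, then lay the flat batt along the two posts like a bridge, centred over both. Then set the two terracotta beakers upright on the batt, one directly above each footing disc; they are fragile, so set them down rather than letting them drop. Leave the square posts where they stand.

Things in the scene. Friction and masses are not known exactly. Their poses are not given: they have to be found in the camera images.
- round_post_a: Round kiln post: a plain cream cylinder, upright, 40 mm diameter, 70 mm tall, with a small dark dot in the middle of its top. About 0.16 kg. Origin: centre of its underside; z up its axis. The two round posts are alike and stand among the square posts and beakers at the start.
- round_post_b: Round kiln post: a plain cream cylinder, upright, 40 mm diameter, 70 mm tall, with a small dark dot in the middle of its top. About 0.16 kg. Origin: centre of its underside; z up its axis. The two round posts are alike and stand among the square posts and beakers at the start.
- square_post_a: Square kiln post, NOT to be used: cream block 42 x 42 mm, 50 mm tall (shorter than the round ones). Origin: centre of its underside. Leave it where it stands.
- square_post_b: Square kiln post, NOT to be used: cream block 42 x 42 mm, 50 mm tall (shorter than the round ones). Origin: centre of its underside. Leave it where it stands.
- beaker_a: Unglazed terracotta beaker, fragile, open on top, upright: 46 mm diameter at the foot, 52 mm at the rim, 80 mm tall, wall 4 mm. About 0.13 kg. Origin: centre of its underside; z up its axis. The two beakers are alike.
- beaker_b: Unglazed terracotta beaker, fragile, open on top, upright: 46 mm diameter at the foot, 52 mm at the rim, 80 mm tall, wall 4 mm. About 0.13 kg. Origin: centre of its underside; z up its axis. The two beakers are alike.
- batt: The batt: a cream flat slab of kiln shelf, 230 mm long (its x), 60 mm wide (its y), 14 mm thick (its z), about 0.38 kg, lying flat on the table to the robot's left. Origin: centre of its underside. Grip it at mid-length across its 60 mm width, with a firm grip (about 60 N). Set on the round posts its underside is 89 mm, its top 103 mm above the table.
- footing_a: White footing disc, 56 mm diameter, 4 mm thick, fixed on top of the grey-brown kiln shelf (a fixed slab 300 x 130 mm, 15 mm thick, lying on the table). Origin: centre of the disc's underside, 15 mm above the table, so its top is 19 mm above the table. The two discs lie 150 to 172 mm apart, one near each end of the shelf; either may be the nearer. Its axes' direction means nothing.
- footing_b: White footing disc, 56 mm diameter, 4 mm thick, fixed on top of the grey-brown kiln shelf (a fixed slab 300 x 130 mm, 15 mm thick, lying on the table). Origin: centre of the disc's underside, 15 mm above the table, so its top is 19 mm above the table. The two discs lie 150 to 172 mm apart, one near each end of the shelf; either may be the nearer. Its axes' direction means nothing.
Not all that is in view belongs to the job. Leave any green look-alike of the batt alone.

How it is judged:
By the outcome, as a careful person would: the job done as asked, in the order asked, and still so for the second after the job is handed in, with the robot touching nothing.
It also fails if it takes over 144 s, if anything falls off the work surface, if the arm or the gripper's body presses on something with over 40 N, if the wrist force passes 120 N, or if a joint passes its speed limit or range.

## Robot

A 7-joint arm with a two-finger parallel gripper is mounted at the origin on the work surface. World frame = base frame: x ahead of the robot, y to its left, z up, the work surface at z = 0. Lengths are in mm, angles in degrees, forces in N, time in s.
With the tool pointing down it reaches from about 425 to 1025 mm from the base axis. Payload 9.4 kg.
Tool frame: the origin (TCP) lies between the finger pads; the fingertips stand 25 mm ahead of it and the grasp point (between the pads) lies 6 mm ahead of it; z points along the fingers, y is the direction in which the jaws open and shut (so a half turn about z gives the same grasp; the last joint's range is limited). The gripper opens to 85 mm and grips with 20 to 120 N. Pads are 22 mm wide; open, the fingers measure 114 mm over their backs; the gripper's body (76 mm by 85 mm) begins 54 mm behind the grasp point. The pads swing forward as they close: fully open they stand 13 mm farther back than shut.
Start: joints at [68.658, 34.337, -0.143, 91.639, 0.103, 54.024, -4.572], TCP at [211.333, -693.515, 256.275] pointing down, gripper open.
Joint ranges: [-147.43, 147.43], [-19.82, 112.94], [-74.19, 73.91], [6.32, 146.72], [-59.91, 239.91], [6.04, 106.73], [-150.56, 150.56]. Speed limits (degrees/s): [127.2, 127.2, 172.46, 172.46, 180, 180, 180].

## Interface

Orientations are given as a 3x3 rotation matrix whose columns are the frame's x, y, z axes.
In Python, from station import monitor, read_camera, job gives the robot as it stands.
- The arm moves only by the tool carry_out, never from a script. Its argument "series" is a list of rows, each a list of 3 entries, a list of its own where there are three numbers: the shift along the world's x, y, z as a fraction of full scale, then the turn, a rotation vector about the world's x, y, z as a fraction of full scale, then the opening, from -1 (shut) to 1 (fully open), so that 0 is half open. In form: [[[tx, ty, tz], [rx, ry, rz], hand], ...]. A call has 1 to 12 rows; each row shifts and turns the commanded pose from where the row before left it; what a row does not reach is not made up. Full scale, the value 1, is 5 cm for a shift and pi rad for a turn. A row lasts 1/8 s, in which the tool goes at most 62.5 mm and 10.7 degrees, less where a joint would pass 70% of its speed; a pose out of reach is approached as far as the arm can. A call with a number of a shift or a turn outside -1 to 1 is refused whole. A call with a gripper value outside its range is refused whole. The fingers move at their own pace and stop on an object; "force" is the grip in N (left out, the last holds). Time passes only in rows, so rows that do not move let the fingers close. It gives the time, the measured TCP pose, the force and the opening at its end, in the units of the state.
- monitor.observe(): the state, without advancing time (a new reading comes with each control period).
- read_camera(name): name is "scene" or "top"; returns a dict with "frame" (384x512x3 uint8, red, green, blue), "mtx" (3x3 intrinsics, pixels), "eye" and "rotation" of the camera in the world. Camera axes: x right, y down, z forward; pixel columns grow to the right and rows downward; lengths in mm; the calibration is good to about 2 mm. A picture is of the moment at which its call begins. There is no depth.
- job.finish_job(): hands the job in, once; it reports no verdict.
The state is a dict: "t": time; "joint_positions": joint angles; "qd": joint speeds; "joint_efforts": joint torques, N m; "position": TCP position; "tool_rot": TCP orientation; "ft_force": force on the tool from outside, world axes, zero at the start; "moment": the same for the moment, N m; "grip_width": finger opening in mm.
Only numpy, scipy, OpenCV 4.12 (cv2) and the standard library are available. Lean on these libraries where they do the work, as an engineer would, in place of code of your own. Each camera call takes 0.05 s, during which the arm holds its last target.

## Working session

There is one attempt and no reset: what is moved stays moved. The work goes in short steps, Python scripts to look and compute and a tool call to move; the robot and the scene stay as the last step left them, time stands still between calls to the robot, and variables do not carry over. Pictures are saved under pics/ and viewed, and the job is handed in when it is done.

Besides the shell and the picture viewer there is one more tool, called as name(argument=value, ...) on one line, values as JSON. carry_out: Moves the arm, as the interface text tells. Its arguments: {"type":"object","properties":{"series":{"type":"array"},"force":{"type":"number"}},"required":["series"]}

```bash
mkdir -p pics
cat > h.py <<'E'
import numpy as np, cv2
from station import monitor, read_camera, job
def ray(c,u,v,z):
    d=np.array(c["rotation"])@np.linalg.inv(np.array(c["mtx"]))@np.array([u,v,1.0])
    e=np.array(c["eye"],float)
    return e+d*(z-e[2])/d[2]
def proj(c,p):
    q=np.array(c["mtx"])@(np.array(c["rotation"]).T@(np.array(p,float)-np.array(c["eye"])))
    return q[:2]/q[2]
def save(c,n,s=1.5):
    cv2.imwrite("pics/"+n+".png",cv2.resize(c["frame"][:,:,::-1],None,fx=s,fy=s,interpolation=cv2.INTER_CUBIC))
E
python3 - <<'E'
from h import *
for n in("top","scene"):
    c=read_camera(n); save(c,n+"0"); print(n,c["eye"],np.round(c["rotation"],3).tolist(),c["mtx"])
    np.save(n+"0.npy",c,allow_pickle=True)
s=monitor.observe();print(s)
E
```

```text
top [ 387.48364884   94.67148074 1554.65737262] [[0.022, -0.998, 0.064], [-1.0, -0.023, -0.001], [0.003, -0.064, -0.998]] [[500.15007216   0.         257.7987013 ]
 [  0.         500.15007216 190.75621227]
 [  0.           0.           1.        ]]
scene [1063.89067224 -246.44411063 1022.79306948] [[0.505, 0.716, -0.482], [0.863, -0.419, 0.282], [-0.0, -0.559, -0.829]] [[387.19583956   0.         252.20986814]
 [  0.         387.19583956 192.54848905]
 [  0.           0.           1.        ]]
{'t': 0.1, 'joint_positions': array([68.6577869 , 34.38123551, -0.14557925, 91.67459817,  0.10403563,
       54.02313694, -4.57385465]), 'qd': array([ 0.0654821 , -0.02946002, -0.03766018, -0.05276057, -0.02654094,
       -0.02067565,  0.09915432]), 'joint_efforts': array([ 5.16297383e-03, -7.77986383e+01,  1.56970058e+00, -2.58626103e+01,
        1.25923994e-02,  5.48765776e-03, -6.71342235e-07]), 'position': array([ 211.21626512, -693.16802306,  255.49780291]), 'tool_rot': array([[ 9.56560839e-01,  2.91532286e-01, -5.35681630e-04],
       [ 2.91532743e-01, -9.56560010e-01,  1.26792721e-03],
       [-1.42769909e-04, -1.36901825e-03, -9.99999053e-01]]), 'ft_force': array([ 0.77728701, -0.49917435,  0.03357167]), 'moment': array([-0.05577778, -0.0194795 , -0.01960701]), 'grip_width': 85.46521583005922}
```

View pics/top0.png

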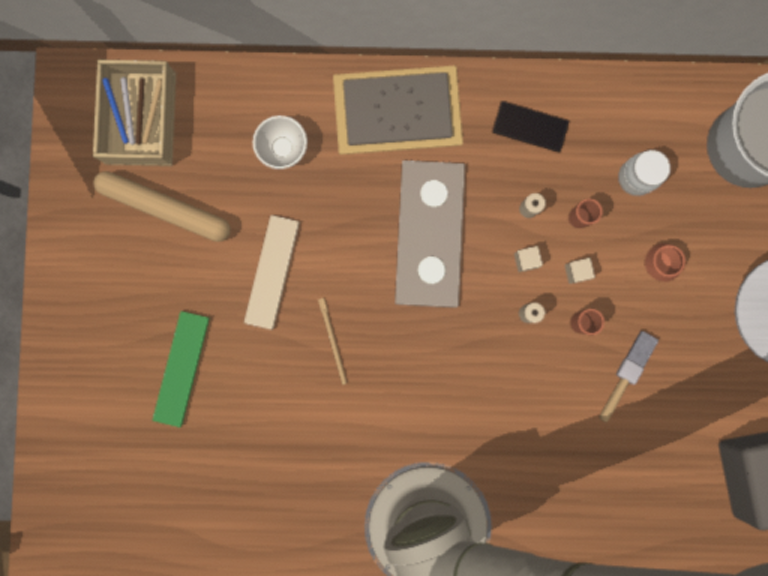

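View pics/scene0.png

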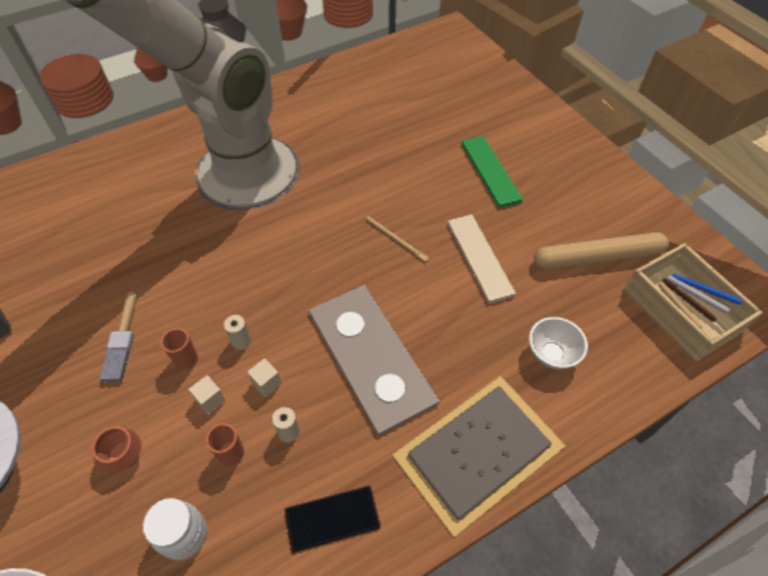

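The top view (1.5× scale) shows the discs at (434,193) and (431,270), and the round posts with dots at (535,203) and (535,313). The beakers are at (588,212) and (590,322); the wider pot at (668,262) isn't part of the job. The square posts are at (530,259) and (581,270), the batt at (272,272), and the green look-alike at (181,368). Next I'll measure them precisely.

Run:
```python
from h import *
t=np.load("top0.npy",allow_pickle=True).item(); s=np.load("scene0.npy",allow_pickle=True).item()
f=t["frame"]
cv2.imwrite("pics/cropA.png",cv2.resize(f[120:225,335:425,::-1],None,fx=5,fy=5,interpolation=cv2.INTER_CUBIC))
cv2.imwrite("pics/cropB.png",cv2.resize(s["frame"][200:325,60:215,::-1],None,fx=4,fy=4,interpolation=cv2.INTER_CUBIC))
for n,c,pts in (("top",t,[(289,129),(288,180),(181,181),(357,135),(356,208),(353,172),(387,180)]),("scene",s,[(233,216),(260,258),(320,172),(157,215),(190,277),(205,390//1.5)])):
    for p in pts: print(n,p,c["frame"][int(p[1]),int(p[0])])
```

```text
top (289, 129) [229 227 219]
top (288, 180) [228 228 219]
top (181, 181) [217 198 167]
top (357, 135) [71 61 52]
top (356, 208) [75 65 56]
top (353, 172) [215 197 167]
top (387, 180) [215 196 165]
scene (233, 216) [235 230 224]
scene (260, 258) [236 232 225]
scene (320, 172) [222 199 169]
scene (157, 215) [86 75 63]
scene (190, 277) [76 65 55]
scene (205, 260.0) [154 102  68]
```

View pics/cropA.png

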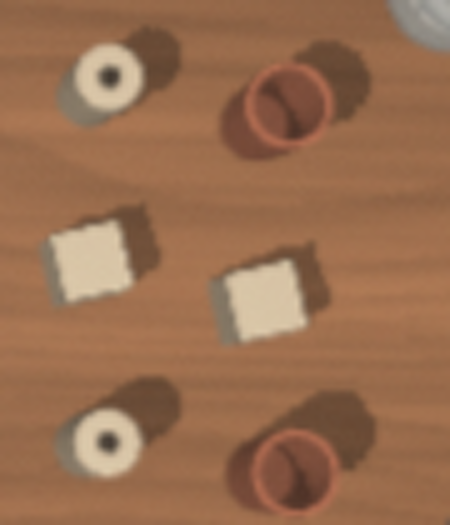

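View pics/cropB.png

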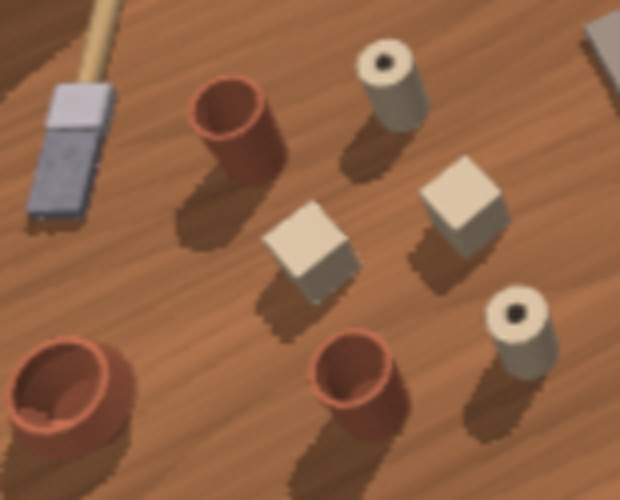

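```bash
cat >> h.py <<'E'
def blobs(c,mask,amin=20,amax=9999):
    out=[]
    cs,_=cv2.findContours(mask.astype(np.uint8),cv2.RETR_EXTERNAL,cv2.CHAIN_APPROX_NONE)
    for k in cs:
        m=np.zeros(mask.shape,np.uint8); cv2.drawContours(m,[k],-1,1,-1)
        n=m.sum()
        if amin<=n<=amax:
            v,u=np.nonzero(m); out.append((u.mean(),v.mean(),int(n),k))
    return out
def cream(c):
    f=c["frame"].astype(int); r,g,b=f[...,0],f[...,1],f[...,2]
    return (r>185)&(r-b>30)&(r-b<75)&(g>165)
def white(c):
    f=c["frame"].astype(int); r,g,b=f[...,0],f[...,1],f[...,2]
    return (r>205)&(r-b<22)
def rim(c):
    f=c["frame"].astype(int); r,g,b=f[...,0],f[...,1],f[...,2]
    return (r>110)&(r-g>62)&(g-b<30)
E
python3 - <<'E'
from h import *
for n in("top","scene"):
    c=np.load(n+"0.npy",allow_pickle=True).item()
    print(n)
    for nm,m,z in(("cream",cream(c),70),("white",white(c),19),("rim",rim(c),80)):
        for u,v,a,k in blobs(c,m,60):
            if n=="top" and v>260: continue
            x,y,w,h=cv2.boundingRect(k)
            print(nm,round(u,1),round(v,1),a,(x,y,w,h),"z",z,np.round(ray(c,u,v,z)[:2],1), "sq50/batt14",np.round(ray(c,u,v,50)[:2],1),np.round(ray(c,u,v,14)[:2],1) if nm=="cream" else "")
    m=rim(c)
    cv2.imwrite(f"pics/rim{n}.png",cv2.resize(m.astype(np.uint8)*255,None,fx=1.5,fy=1.5))
E
```

```text
top
cream 356.0 208.2 127 (350, 202, 13, 13) z 70 [ 437.4 -199.9] sq50/batt14 [ 438.1 -203.9] [ 439.3 -211. ]
cream 387.7 179.7 174 (380, 172, 16, 16) z 70 [ 524.6 -293.5] sq50/batt14 [ 526.5 -298.8] [ 529.8 -308.2]
cream 352.8 171.8 172 (346, 165, 15, 15) z 70 [ 545.8 -189.3] sq50/batt14 [ 547.9 -193.1] [ 551.7 -200. ]
cream 180.2 181.2 1382 (163, 144, 35, 75) z 70 [506.  324.2] sq50/batt14 [507.6 327.3] [510.5 332.9]
cream 356.2 135.0 122 (350, 129, 13, 13) z 70 [ 657.  -198.4] sq50/batt14 [ 660.6 -202.4] [ 667.2 -209.5]
cream 99.8 92.8 133 (84, 64, 25, 38) z 70 [767.4 574.9] sq50/batt14 [772.5 581.4] [781.8 593. ]
white 287.1 179.6 241 (279, 171, 17, 18) z 19 [522.4   3.2] sq50/batt14 [519.7   5. ] 
white 288.8 128.5 239 (281, 120, 17, 18) z 19 [681.8   0.8] sq50/batt14 [675.8   2.7] 
white 434.5 111.5 386 (424, 101, 22, 22) z 19 [ 745.5 -451.3] sq50/batt14 [ 738.3 -440.3] 
white 189.9 94.3 285 (181, 85, 18, 20) z 19 [782.  310.8] sq50/batt14 [774.  306.4] 
rim 443.8 171.6 130 (436, 164, 20, 21) z 80 [ 551.6 -457.2] sq50/batt14 [ 554.9 -468.4] 
scene
cream 188.8 278.0 155 (182, 27
[... 402 characters left out ...]
0.8 171.4 989 (299, 143, 44, 57) z 70 [548.3 299.2] sq50/batt14 [537.5 310.7] [518.  331.3]
white 110.6 347.6 714 (96, 333, 30, 31) z 19 [ 701.5 -438.6] sq50/batt14 [ 712.7 -432.6] 
white 3.6 303.5 135 (0, 293, 10, 25) z 19 [ 453.8 -644.6] sq50/batt14 [ 472.6 -632.3] 
white 3.4 280.5 81 (0, 274, 9, 13) z 19 [ 387.7 -632.8] sq50/batt14 [ 408.5 -620.9] 
white 259.7 258.0 266 (251, 250, 19, 17) z 19 [681.7   1.1] sq50/batt14 [693.5  -6.6] 
white 368.1 235.3 283 (354, 215, 34, 29) z 19 [779.6 309.9] sq50/batt14 [788.4 292.7] 
white 233.2 215.5 219 (225, 208, 18, 16) z 19 [522.8   3.2] sq50/batt14 [539.5  -4.5] 
rim 75.3 298.0 121 (62, 285, 25, 24) z 80 [ 566.2 -464.2] sq50/batt14 [ 550.4 -471.2]
```

Run:
```python
from h import *
for n,rois in(("top",[(374,124,40,30),(374,198,40,32)]),("scene",[(102,214,40,40),(132,278,40,38)])):
    c=np.load(n+"0.npy",allow_pickle=True).item()
    f=c["frame"].astype(int)
    for x,y,w,h in rois:
        p=f[y:y+h,x:x+w]; r,g,b=p[...,0],p[...,1],p[...,2]
        m=((r>135)&(r-g>55)&(g-b<35)).astype(np.uint8)
        m2=((r-g>=45)&(g-b<28)&(r<=200)).astype(np.uint8)
        v,u=np.nonzero(m)
        # outer edge of rim = outer hull of bright rim pixels
        pts=np.c_[u,v].astype(np.float32); hull=cv2.convexHull(pts)
        e=cv2.fitEllipse(hull)
        cu,cv_=e[0][0]+x,e[0][1]+y
        e2=cv2.fitEllipse(pts)
        print(n,len(u),np.round([*e[0],*e[1]],1),np.round(ray(c,cu,cv_,80),1),"all",np.round([*e2[1]],1),np.round(ray(c,e2[0][0]+x,e2[0][1]+y,80),1))
    # batt
    m=cream(c)
    k=max(blobs(c,m,60),key=lambda q:q[2])[3]
    r=cv2.minAreaRect(k); bx=cv2.boxPoints(r)
    P=np.array([ray(c,*q,14)[:2] for q in bx]); print("batt corners",np.round(P,1).tolist(),"ctr",P.mean(0), [np.linalg.norm(P[i]-P[(i+1)%4]).round(1) for i in range(4)])
    ap=cv2.approxPolyDP(k,5,True)[:,0]; P=np.array([ray(c,*q,14)[:2] for q in ap]);print(np.round(P,1).tolist())
c=np.load("scene0.npy",allow_pickle=True).item()
o=np.hstack([cv2.resize(c["frame"][135:210,290:350,::-1],(480,600),interpolation=cv2.INTER_NEAREST)])
cv2.imwrite("pics/battS.png",o)
```

```text
top 73 [18.3 16.7 16.9 17. ] [ 640.4 -303.9   80. ] all [15.6 16.1] [ 640.7 -304.1   80. ]
top 81 [19.8 16.5 17.1 17.5] [ 421.2 -309.6   80. ] all [15.8 16.3] [ 421.6 -309.7   80. ]
batt corners [[406.3, 384.5], [629.2, 336.7], [616.4, 280.1], [393.6, 328.4]] ctr [511.36924916 332.43834097] [np.float64(228.0), np.float64(58.1), np.float64(227.9), np.float64(57.5)]
[[626.5, 328.1], [414.3, 382.8], [396.8, 339.2], [602.5, 283.9]]
scene 105 [18.2 32.3 36.2 57.5] [ 486.8 -320.    80. ] all [19.1 28.2] [ 431.  -307.5   80. ]
scene 136 [13.7 13.9 18.4 26.7] [ 639.7 -307.5   80. ] all [17.2 21.9] [ 639.7 -305.    80. ]
batt corners [[396.0, 326.9], [392.3, 392.1], [626.8, 337.5], [626.9, 279.2]] ctr [510.52260344 333.92504427] [np.float64(65.3), np.float64(240.7), np.float64(58.3), np.float64(235.8)]
[[395.9, 328.7], [613.6, 282.0], [626.8, 334.1], [412.4, 383.6]]
```

View pics/battS.png

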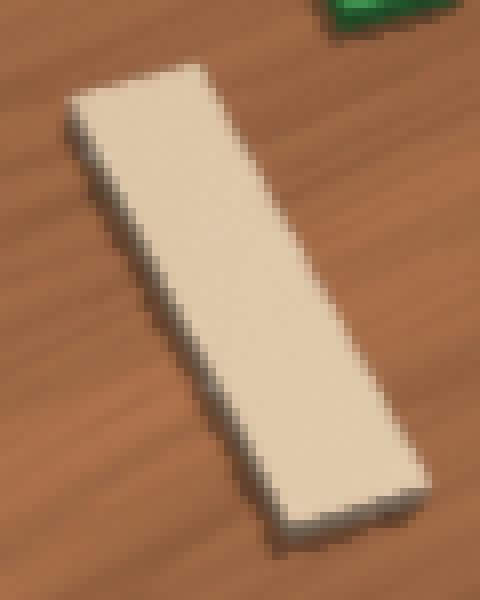

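Both views agree to about 1 mm on every part. The plan is posts first, then the batt, then the beakers. I'll start by moving towards post A at (437.6, -199.7).

carry_out(series=[[[0.2, 0.4, 0], [0, 0, 0], 0.5], [[0.4, 0.85, 0], [0, 0, 0], 0.5], [[0.4, 0.9, 0], [0, 0, 0], 0.5], [[0.4, 0.9, 0], [0, 0, 0], 0.5], [[0.4, 0.9, 0], [0, 0, 0], 0.5], [[0.4, 0.9, 0], [0, 0, 0], 0.5], [[0.4, 0.9, 0], [0, 0, 0], 0.5], [[0.4, 0.9, 0], [0, 0, 0], 0.5], [[0.4, 0.9, 0], [0, 0, 0], 0.5], [[0.4, 0.9, 0], [0, 0, 0], 0.5], [[0.4, 0.9, -0.5], [0, 0, 0], 0.5], [[0.3, 0.5, -0.5], [0, 0, 0], 0.5]], force=40)

```text
t: 1.6
position: [437.1, -198.7, 206.0]
tool_rot: [[0.956, 0.294, 0.001], [0.294, -0.956, 0.0], [0.001, 0.0, -1.0]]
ft_force: [-0.4, 0.1, 0.6]
grip_width: 64.4
```

carry_out(series=[[[0, 0, -0.4], [0, 0, 0], 0.5], [[0, 0, -0.6], [0, 0, 0], 0.5], [[0, 0, -0.6], [0, 0, 0], 0.5], [[0, 0, -0.4], [0, 0, 0], 0.5], [[0, 0, 0], [0, 0, 0], 0.5], [[0, 0, 0], [0, 0, 0], 0.5]])

```text
t: 2.35
position: [436.5, -201.1, 106.7]
tool_rot: [[0.957, 0.291, 0.0], [0.291, -0.957, -0.0], [0.0, 0.0, -1.0]]
ft_force: [0.3, 0.3, 0.3]
grip_width: 64.2
```

carry_out(series=[[[0.022, 0.028, -0.3], [0, 0, 0], 0.5], [[0, 0, -0.5], [0, 0, 0], 0.5], [[0, 0, -0.3], [0, 0, 0], 0.5], [[0, 0, -0.134], [0, 0, 0], 0.5], [[0, 0, 0], [0, 0, 0], 0.5], [[0, 0, 0], [0, 0, 0], -0.2], [[0, 0, 0], [0, 0, 0], -0.4], [[0, 0, 0], [0, 0, 0], -0.4], [[0, 0, 0], [0, 0, 0], -0.4], [[0, 0, 0], [0, 0, 0], -0.4]])

```text
t: 3.6
position: [437.7, -199.7, 45.2]
tool_rot: [[0.957, 0.291, 0.001], [0.291, -0.957, -0.0], [0.001, 0.001, -1.0]]
ft_force: [-0.0, 0.8, 7.2]
grip_width: 38.9
```

carry_out(series=[[[0, 0, 0], [0, 0, 0], -0.8], [[0, 0, 0.3], [0, 0, 0], -0.8], [[0, 0, 0.6], [0, 0, 0], -0.8], [[0, 0, 0.5], [0, 0, 0], -0.8], [[0.2, 0.5, 0.1], [0, 0, 0], -0.8], [[0.3, 0.8, 0], [0, 0, 0], -0.8], [[0.4, 0.9, 0], [0, 0, 0], -0.8], [[0.4, 0.9, 0], [0, 0, 0], -0.8], [[0.3, 0.7, 0], [0, 0, 0], -0.8], [[0.1, 0.258, 0], [0, 0, 0], -0.8], [[0, 0, 0], [0, 0, 0], -0.8], [[0, 0, 0], [0, 0, 0], -0.8]])

```text
t: 5.1
position: [521.7, 1.6, 119.8]
tool_rot: [[0.957, 0.29, -0.001], [0.29, -0.957, -0.001], [-0.001, 0.001, -1.0]]
ft_force: [0.8, -0.9, -1.4]
grip_width: 39.0
```

Run:
```python
from h import *
s=monitor.observe(); print(s["position"],s["ft_force"],s["grip_width"])
c=read_camera("scene"); cv2.imwrite("pics/s1.png",cv2.resize(c["frame"][120:300,150:390,::-1],None,fx=3,fy=3,interpolation=cv2.INTER_CUBIC))
```

```text
[521.68330227   1.6490402  119.80751469] [ 0.7569636  -0.87860705 -1.36176599] 39.03823589566873
```

View pics/s1.png

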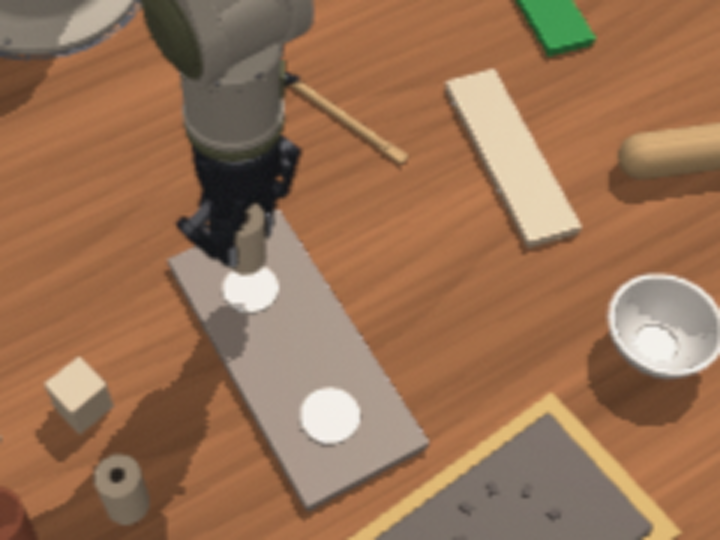

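The post is held upright above the near disc, whose visible part is at about (250,288) in this crop. I'll correct by about 1.5 mm, lower and release.

carry_out(series=[[[0.016, 0.032, -0.2], [0, 0, 0], -0.8], [[0, 0, -0.4], [0, 0, 0], -0.8], [[0, 0, -0.3], [0, 0, 0], -0.8], [[0, 0, -0.1], [0, 0, 0], -0.8], [[0, 0, -0.06], [0, 0, 0], -0.8], [[0, 0, -0.03], [0, 0, 0], -0.8], [[0, 0, -0.01], [0, 0, 0], -0.8], [[0, 0, 0], [0, 0, 0], -0.8]])

```text
t: 6.15
position: [523.4, 4.9, 64.9]
tool_rot: [[0.957, 0.292, 0.0], [0.292, -0.957, 0.0], [0.0, 0.0, -1.0]]
ft_force: [-0.3, 0.1, -0.9]
grip_width: 38.8
```

carry_out(series=[[[-0.018, -0.034, 0], [0, 0, 0], -0.8], [[0, 0, -0.015], [0, 0, 0], -0.8], [[0, 0, 0], [0, 0, 0], -0.8], [[0, 0, 0], [0, 0, 0], -0.8]])

```text
t: 6.65
position: [522.2, 2.9, 64.3]
tool_rot: [[0.957, 0.291, 0.0], [0.291, -0.957, -0.0], [0.0, 0.0, -1.0]]
ft_force: [-1.3, -1.2, 5.6]
grip_width: 39.1
```

Contact shows 5.6 N. Releasing and rising.

carry_out(series=[[[0, 0, 0], [0, 0, 0], -0.1], [[0, 0, 0], [0, 0, 0], 0.1], [[0, 0, 0], [0, 0, 0], 0.5], [[0, 0, 0], [0, 0, 0], 0.5], [[0, 0, 0.4], [0, 0, 0], 0.5], [[0, 0, 0.7], [0, 0, 0], 0.5], [[0, 0, 0.7], [0, 0, 0], 0.5], [[0.2, -0.3, 0.4], [0, 0, 0], 0.5], [[0.5, -0.8, 0], [0, 0, 0], 0.5], [[0.6, -0.9, 0], [0, 0, 0], 0.5], [[0.6, -0.9, 0], [0, 0, 0], 0.5], [[0.5, -0.7, 0], [0, 0, 0], 0.5]])

```text
t: 8.15
position: [643.0, -179.1, 173.7]
tool_rot: [[0.957, 0.29, -0.0], [0.29, -0.957, -0.0], [-0.0, 0.0, -1.0]]
ft_force: [-0.5, 1.4, -0.2]
grip_width: 64.3
```

carry_out(series=[[[0.296, -0.428, 0], [0, 0, 0], 0.5], [[0, 0, -0.3], [0, 0, 0], 0.5], [[0, 0, -0.6], [0, 0, 0], 0.5], [[0, 0, -0.6], [0, 0, 0], 0.5], [[0, 0, -0.3], [0, 0, 0], 0.5], [[0, 0, 0], [0, 0, 0], 0.5], [[0, 0, 0], [0, 0, 0], 0.5], [[0, 0, 0], [0, 0, 0], 0.5]])

```text
t: 9.15
position: [657.7, -198.3, 85.0]
tool_rot: [[0.957, 0.292, 0.002], [0.292, -0.957, -0.0], [0.002, 0.001, -1.0]]
ft_force: [0.8, -1.0, 0.1]
grip_width: 63.7
```

Run:
```python
from h import *
c=read_camera("top"); save(c,"t2"); 
for u,v,a,k in blobs(c,cream(c),60,300): print(round(u,1),round(v,1),a,"z89",np.round(ray(c,u,v,89)[:2],1),"z70",np.round(ray(c,u,v,70)[:2],1))
c=read_camera("scene")
for u,v,a,k in blobs(c,cream(c),60,300): print(round(u,1),round(v,1),a,"z89",np.round(ray(c,u,v,89)[:2],1),"z70",np.round(ray(c,u,v,70)[:2],1))
s=monitor.observe(); print(s["position"])
```

```text
288.8 177.5 128 z89 [522.6   2.5] z70 [524.3   1.3]
352.6 171.6 164 z89 [ 544.4 -185.1] z70 [ 546.4 -188.7]
97.7 97.3 100 z89 [748.8 574.4] z70 [753.5 580.6]
135.8 259.2 197 z89 [ 548.4 -296.8] z70 [ 537.9 -297.8]
231.9 202.8 124 z89 [522.    2.8] z70 [510.9   7.8]
[ 657.53369876 -198.35721429   84.79083896]
```

View pics/t2.png

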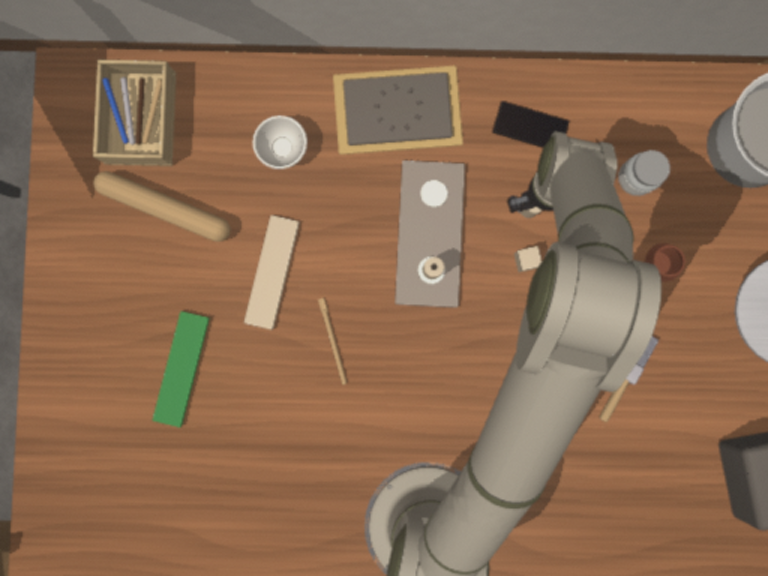

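Post A stands centred on the near disc: (522.3, 2.7) measured against (522.5, 3.2). Grasping post B next.

carry_out(series=[[[-0.01, 0, -0.2], [0, 0, 0], 0.5], [[0, 0, -0.35], [0, 0, 0], 0.5], [[0, 0, -0.2], [0, 0, 0], 0.5], [[0, 0, -0.05], [0, 0, 0], 0.5], [[0, 0, 0], [0, 0, 0], -0.1], [[0, 0, 0], [0, 0, 0], -0.3], [[0, 0, 0], [0, 0, 0], -0.5], [[0, 0, 0], [0, 0, 0], -0.8], [[0, 0, 0], [0, 0, 0], -0.8], [[0, 0, 0], [0, 0, 0], -0.8]])

```text
t: 10.5
position: [656.6, -198.2, 44.0]
tool_rot: [[0.957, 0.292, 0.0], [0.292, -0.957, -0.0], [0.0, 0.0, -1.0]]
ft_force: [-0.9, 0.8, 0.4]
grip_width: 38.9
```

carry_out(series=[[[0, 0, 0.3], [0, 0, 0], -0.8], [[0, 0, 0.5], [0, 0, 0], -0.8], [[0, 0, 0.4], [0, 0, 0], -0.8], [[0.1, 0.5, 0], [0, 0, 0], -0.8], [[0.1, 0.8, 0], [0, 0, 0], -0.8], [[0.1, 0.9, 0], [0, 0, 0], -0.8], [[0.1, 0.9, 0], [0, 0, 0], -0.8], [[0.1, 0.6, 0], [0, 0, 0], -0.8], [[0.004, 0.284, 0], [0, 0, 0], -0.8], [[0, 0, -0.2], [0, 0, 0], -0.8], [[0, 0, -0.3], [0, 0, 0], -0.8], [[0, 0, -0.2], [0, 0, 0], -0.8]])

```text
t: 12.0
position: [681.1, -1.0, 67.2]
tool_rot: [[0.957, 0.289, -0.002], [0.289, -0.957, -0.001], [-0.002, 0.0, -1.0]]
ft_force: [0.6, 0.2, -1.9]
grip_width: 39.3
```

carry_out(series=[[[0, 0, -0.04], [0, 0, 0], -0.8], [[0, 0, 0], [0, 0, 0], -0.8], [[0, 0, 0], [0, 0, 0], -0.8], [[0, 0, 0], [0, 0, 0], -0.8]])

```text
t: 12.5
position: [682.1, 1.0, 67.3]
tool_rot: [[0.957, 0.292, 0.001], [0.292, -0.957, 0.0], [0.001, 0.0, -1.0]]
ft_force: [-0.0, 0.3, -1.0]
grip_width: 39.1
```

Lowering the last 4 mm.

carry_out(series=[[[0, 0, -0.04], [0, 0, 0], -0.8], [[0, 0, -0.03], [0, 0, 0], -0.8], [[0, 0, -0.015], [0, 0, 0], -0.8], [[0, 0, 0], [0, 0, 0], -0.8], [[0, 0, 0], [0, 0, 0], -0.8]])

```text
t: 13.12
position: [681.8, 1.0, 63.0]
tool_rot: [[0.957, 0.292, 0.0], [0.292, -0.957, 0.0], [0.0, -0.0, -1.0]]
ft_force: [-3.0, 0.5, 5.3]
grip_width: 39.1
```

carry_out(series=[[[0, 0, 0], [0, 0, 0], -0.1], [[0, 0, 0], [0, 0, 0], 0.2], [[0, 0, 0], [0, 0, 0], 0.8], [[0, 0, 0], [0, 0, 0], 0.8], [[0, 0, 0.4], [0, 0, 0], 0.8], [[0, 0, 0.7], [0, 0, 0], 0.8], [[0, 0, 0.6], [0, 0, 0], 0.8], [[-0.2, 0.4, 0.2], [0, 0, 0], 0.8], [[-0.4, 0.8, 0], [0, 0, -0.027], 0.8], [[-0.45, 0.9, 0], [0, 0, -0.027], 0.8], [[-0.45, 0.9, 0], [0, 0, -0.027], 0.8], [[-0.45, 0.9, 0], [0, 0, -0.027], 0.8]])

```text
t: 14.62
position: [582.2, 198.7, 157.5]
tool_rot: [[0.999, -0.045, -0.001], [-0.045, -0.999, 0.001], [-0.001, -0.001, -1.0]]
ft_force: [0.0, 0.7, -0.1]
grip_width: 76.7
```

carry_out(series=[[[-0.45, 0.9, 0], [0, 0, -0.027], 0.8], [[-0.45, 0.9, 0], [0, 0, -0.027], 0.8], [[-0.4, 0.7, 0], [0, 0, 0], 0.8], [[-0.166, 0.234, 0], [0, 0, 0], 0.8], [[0, 0, -0.4], [0, 0, 0], 0.8], [[0, 0, -0.7], [0, 0, 0], 0.8], [[0, 0, -0.6], [0, 0, 0], 0.8], [[0, 0, -0.2], [0, 0, 0], 0.8], [[0, 0, 0], [0, 0, 0], 0.8], [[0, 0, 0], [0, 0, 0], 0.8], [[0, 0, 0], [0, 0, 0], 0.8]])

```text
t: 16.0
position: [511.5, 333.0, 63.7]
tool_rot: [[0.977, -0.212, 0.001], [-0.212, -0.977, 0.001], [0.001, -0.001, -1.0]]
ft_force: [0.7, 0.3, -0.5]
grip_width: 76.9
```

Run:
```python
from h import *
c=read_camera("top"); save(c,"t3"); 
for u,v,a,k in blobs(c,cream(c),60,2000): print(round(u,1),round(v,1),a,"z89",np.round(ray(c,u,v,89)[:2],1),"z70",np.round(ray(c,u,v,70)[:2],1))
c=read_camera("scene")
for u,v,a,k in blobs(c,cream(c),60,2000): print(round(u,1),round(v,1),a,"z89",np.round(ray(c,u,v,89)[:2],1),"z70",np.round(ray(c,u,v,70)[:2],1))
cv2.imwrite("pics/s3.png",cv2.resize(c["frame"][90:290,200:400,::-1],None,fx=3,fy=3,interpolation=cv2.INTER_CUBIC))
s=monitor.observe(); print(s["position"],s["tool_rot"][:,1])
```

```text
101.7 282.1 109 z89 [205.8 539.4] z70 [203.5 545.2]
117.3 269.6 131 z89 [243.  495.6] z70 [241.1 500.8]
182.0 198.9 201 z89 [452.7 314.4] z70 [453.5 317.3]
387.7 179.7 178 z89 [ 522.9 -288.6] z70 [ 524.6 -293.6]
288.9 177.6 139 z89 [522.5   2.1] z70 [524.3   0.9]
187.4 151.6 244 z89 [592.4 302.9] z70 [595.1 305.6]
290.3 123.9 135 z89 [682.2   1. ] z70 [ 6.86e+02 -2.00e-01]
76.2 96.3 106 z89 [750.2 638.2] z70 [754.9 645.2]
100.0 75.2 274 z89 [815.6 570.4] z70 [821.2 576.6]
135.7 259.2 206 z89 [ 548.3 -296.9] z70 [ 537.8 -297.9]
259.9 247.0 149 z89 [6.815e+02 6.000e-01] z70 [673.8   5.6]
231.7 202.8 131 z89 [521.5   2.4] z70 [510.5   7.5]
332.0 191.5 230 z89 [635.  273.4] z70 [626.2 284. ]
319.1 167.7 260 z89 [544.8 292.2] z70 [534.3 303.1]
190.6 106.0 61 z89 [105.8  69.2] z70 [86.3 75.6]
[511.30457861 332.924174    63.36908544] [-2.11511549e-01 -9.77375034e-01 -9.52467541e-04]
```

View pics/s3.png

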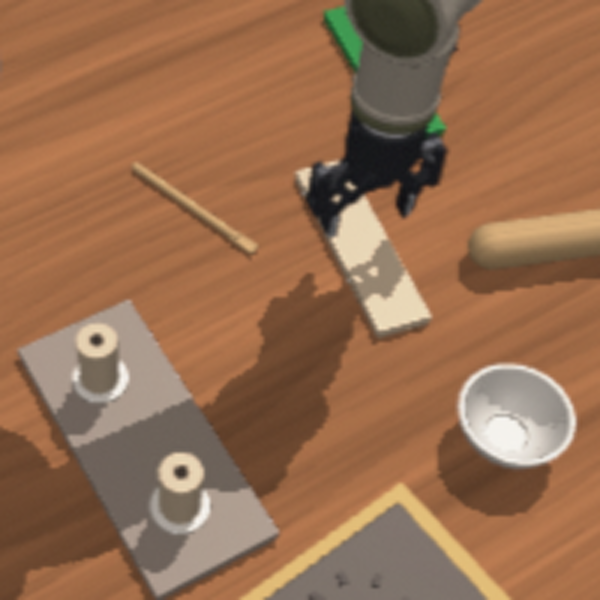

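Both posts are upright and centred, at (522.2, 2.5) and (681.9, 0.9), and the jaws straddle the batt. Lowering to grasp.

carry_out(series=[[[0, 0, -0.2], [0, 0, 0], 0.8], [[0, 0, -0.3], [0, 0, 0], 0.8], [[0, 0, -0.2], [0, 0, 0], 0.8], [[0, 0, -0.08], [0, 0, 0], 0.8], [[0, 0, 0], [0, 0, 0], 0.8], [[0, 0, 0], [0, 0, 0], 0.8]], force=60)

```text
t: 16.85
position: [511.2, 332.7, 23.8]
tool_rot: [[0.977, -0.212, 0.0], [-0.212, -0.977, 0.0], [0.0, -0.0, -1.0]]
ft_force: [0.0, 0.0, 0.8]
grip_width: 76.5
```

carry_out(series=[[[0, 0, 0], [0, 0, 0], 0.45], [[0, 0, 0], [0, 0, 0], 0.3], [[0, 0, 0], [0, 0, 0], 0.1], [[0, 0, 0], [0, 0, 0], 0.1], [[0, 0, 0], [0, 0, 0], 0.1], [[0, 0, 0], [0, 0, 0], 0.1]])

```text
t: 17.6
position: [511.2, 332.9, 24.5]
tool_rot: [[0.977, -0.211, 0.001], [-0.211, -0.977, 0.001], [0.0, -0.001, -1.0]]
ft_force: [-0.3, -0.8, 6.0]
grip_width: 58.4
```

carry_out(series=[[[0, 0, 0], [0, 0, 0], -0.2], [[0, 0, 0], [0, 0, 0], -0.2], [[0, 0, 0.1], [0, 0, 0], -0.2], [[0, 0, 0.3], [0, 0, 0], -0.2], [[0, 0, 0.5], [0, 0, 0], -0.2], [[0, 0, 0.6], [0, 0, 0], -0.2], [[0, 0, 0.6], [0, 0, 0], -0.2], [[0, 0, 0.3], [0, 0, 0], -0.2], [[0, 0, 0], [0, 0, 0], -0.2]])

```text
t: 18.73
position: [511.3, 333.0, 144.7]
tool_rot: [[0.977, -0.211, 0.001], [-0.211, -0.977, 0.001], [0.001, -0.002, -1.0]]
ft_force: [-1.7, -0.3, -4.4]
grip_width: 58.2
```

carry_out(series=[[[0.1, -0.3, 0], [0, 0, 0.008], -0.2], [[0.15, -0.5, 0], [0, 0, 0.008], -0.2], [[0.18, -0.7, 0], [0, 0, 0.008], -0.2], [[0.2, -0.7, 0], [0, 0, 0.008], -0.2], [[0.2, -0.7, 0], [0, 0, 0.008], -0.2], [[0.2, -0.7, 0], [0, 0, 0.008], -0.2], [[0.2, -0.7, 0], [0, 0, 0.008], -0.2], [[0.2, -0.7, 0], [0, 0, 0.008], -0.2], [[0.2, -0.7, 0], [0, 0, 0], -0.2], [[0.186, -0.624, 0], [0, 0, 0], -0.2], [[0, -0.3, 0], [0, 0, 0], -0.2], [[0, 0, 0], [0, 0, 0], -0.2]])

```text
t: 20.23
position: [601.0, 0.6, 142.7]
tool_rot: [[1.0, -0.014, -0.002], [-0.014, -1.0, -0.0], [-0.002, 0.0, -1.0]]
ft_force: [0.0, -0.2, -4.1]
grip_width: 58.4
```

carry_out(series=[[[0, 0, 0], [0, 0, 0], -0.2], [[0, 0, 0], [0, 0, 0], -0.2]])

```text
t: 20.48
position: [601.6, 3.2, 143.4]
tool_rot: [[1.0, -0.01, -0.0], [-0.01, -1.0, 0.001], [-0.0, -0.001, -1.0]]
ft_force: [-0.4, -0.2, -4.6]
grip_width: 58.0
```

Run:
```python
from h import *
s=monitor.observe(); print(s["position"],s["tool_rot"][:,1],s["grip_width"],s["ft_force"],s["moment"])
c=read_camera("top"); save(c,"t4"); np.save("t4.npy",c,allow_pickle=True)
c=read_camera("scene"); np.save("s4.npy",c,allow_pickle=True)
cv2.imwrite("pics/s4.png",cv2.resize(c["frame"][120:300,180:400,::-1],None,fx=3,fy=3,interpolation=cv2.INTER_CUBIC))
```

```text
[601.63030026   3.19040983 143.44959172] [-9.90525925e-03 -9.99950725e-01 -6.57884743e-04] 58.044468828786385 [-0.43914703 -0.158968   -4.62955844] [ 0.0364071  -0.00400726  0.00769941]
```

View pics/s4.png

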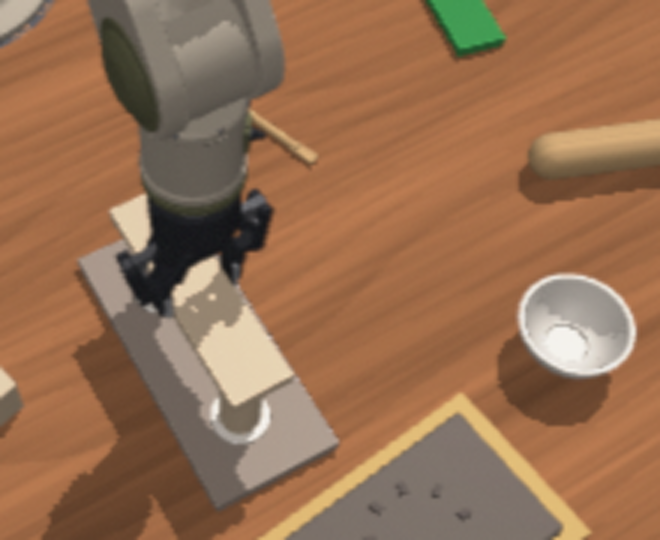

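View pics/t4.png

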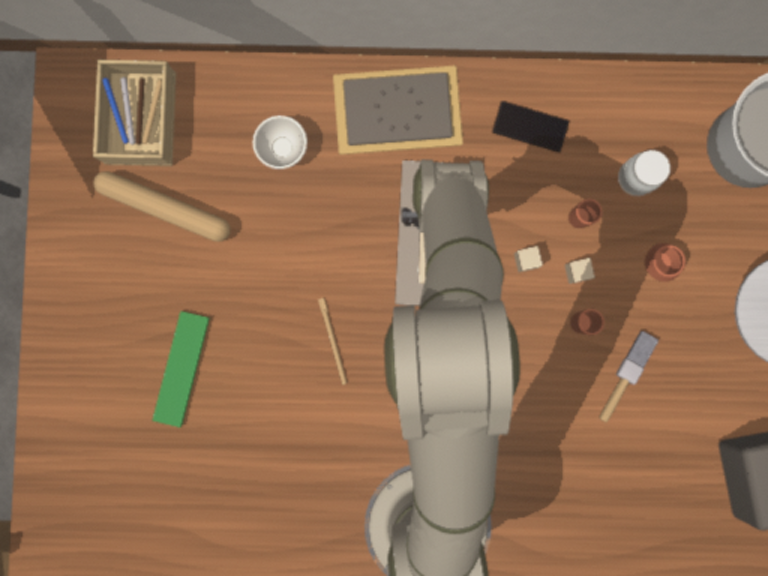

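Run:
```python
from h import *
c=np.load("s4.npy",allow_pickle=True).item()
for z in(133,):
  for p in[(232,405),(294,374),(111,211),(143,194)]: print(p,np.round(ray(c,p[0]/3+180,p[1]/3+120,z)[:2],1))
s=monitor.observe(); print(s["position"])
for p in[(717,-28,133),(717,32,133),(487,-28,133)]: print(p,(proj(c,p)-[180,120])*3)
```

```text
(232, 405) [715.2 -28.1]
(294, 374) [717.2  31.9]
(111, 211) [490.4 -24.9]
(143, 194) [488.4   9.8]
[601.76072248   2.66614878 143.59137923]
(717, -28, 133) [233.13892709 406.65859062]
(717, 32, 133) [294.01657336 373.75040168]
(487, -28, 133) [106.34873094 209.73881788]
```

carry_out(series=[[[-0.01, 0, -0.15], [0, 0, 0], -0.2], [[0, 0, -0.2], [0, 0, 0], -0.2], [[0, 0, -0.12], [0, 0, 0], -0.2], [[0, 0, -0.06], [0, 0, 0], -0.2], [[0, 0, 0], [0, 0, 0], -0.2], [[0, 0, 0], [0, 0, 0], -0.2], [[0, 0, 0], [0, 0, 0], -0.2]])

```text
t: 21.45
position: [601.5, 1.5, 117.3]
tool_rot: [[1.0, -0.012, 0.0], [-0.012, -1.0, 0.0], [0.0, -0.0, -1.0]]
ft_force: [-0.9, 0.4, -3.9]
grip_width: 58.2
```

carry_out(series=[[[0, 0, -0.03], [0, 0, 0], -0.2], [[0, 0, -0.02], [0, 0, 0], -0.2], [[0, 0, -0.015], [0, 0, 0], -0.2], [[0, 0, 0], [0, 0, 0], -0.2], [[0, 0, 0], [0, 0, 0], -0.2]])

```text
t: 22.08
position: [601.3, 1.5, 113.8]
tool_rot: [[1.0, -0.012, -0.0], [-0.012, -1.0, -0.0], [-0.0, 0.0, -1.0]]
ft_force: [-1.0, -0.2, -3.7]
grip_width: 58.1
```

carry_out(series=[[[0, 0, -0.015], [0, 0, 0], -0.2], [[0, 0, -0.01], [0, 0, 0], -0.2], [[0, 0, 0], [0, 0, 0], -0.2], [[0, 0, 0], [0, 0, 0], -0.2]])

```text
t: 22.58
position: [601.4, 1.5, 113.5]
tool_rot: [[1.0, -0.012, 0.001], [-0.012, -1.0, 0.0], [0.001, -0.0, -1.0]]
ft_force: [-2.8, 0.5, 6.7]
grip_width: 58.2
```

The batt is seated, with 10 N bearing on the posts. Releasing.

carry_out(series=[[[0, 0, 0], [0, 0, 0], 0.4], [[0, 0, 0], [0, 0, 0], 0.5], [[0, 0, 0], [0, 0, 0], 0.7], [[0, 0, 0], [0, 0, 0], 0.8], [[0, 0, 0], [0, 0, 0], 0.8], [[0, 0, 0.3], [0, 0, 0], 0.8], [[0, 0, 0.6], [0, 0, 0], 0.8], [[0, 0, 0.8], [0, 0, 0], 0.8], [[0, 0, 0.6], [0, 0, 0], 0.8], [[0, 0, 0], [0, 0, 0], 0.8]])

```text
t: 23.82
position: [602.6, 1.4, 231.0]
tool_rot: [[1.0, -0.012, 0.005], [-0.012, -1.0, 0.001], [0.005, -0.001, -1.0]]
ft_force: [-0.2, -0.4, -0.1]
grip_width: 76.6
```

carry_out(series=[[[0.05, -0.4, 0], [0, 0, 0], 0.8], [[0.1, -0.8, 0], [0, 0, 0], 0.8], [[0.1, -0.9, 0], [0, 0, 0], 0.8], [[0.1, -0.9, 0], [0, 0, 0], 0.8], [[0.1, -0.9, 0], [0, 0, 0], 0.8], [[0.1, -0.9, 0], [0, 0, 0], 0.8], [[0.1, -0.8, 0], [0, 0, 0], 0.8], [[0.12, -0.52, 0], [0, 0, 0], 0.8], [[0, 0, -0.5], [0, 0, 0], 0.8], [[0, 0, -0.8], [0, 0, 0], 0.8], [[0, 0, -0.5], [0, 0, 0], 0.8], [[0, 0, 0], [0, 0, 0], 0.8]])

```text
t: 25.32
position: [637.5, -305.4, 134.3]
tool_rot: [[1.0, -0.013, -0.006], [-0.013, -1.0, 0.002], [-0.006, -0.002, -1.0]]
ft_force: [-0.2, 0.2, 1.2]
grip_width: 76.5
```

carry_out(series=[[[0, 0, 0], [0, 0, 0], 0.8], [[0, 0, 0], [0, 0, 0], 0.8]])

```text
t: 25.58
position: [640.2, -305.2, 138.8]
tool_rot: [[1.0, -0.012, 0.002], [-0.012, -1.0, -0.001], [0.002, 0.001, -1.0]]
ft_force: [-0.3, -0.4, 0.1]
grip_width: 76.9
```

Run:
```python
from h import *
s=monitor.observe(); print(s["position"],s["tool_rot"][:,1])
c=read_camera("top"); save(c,"t5"); 
for n in("top","scene"):
  c=read_camera(n)
  b=[q for q in blobs(c,cream(c),500,3000) if 180<q[0]<330]
  for u,v,a,k in b:
    r=cv2.minAreaRect(k); P=np.array([ray(c,*q,103)[:2] for q in cv2.boxPoints(r)])
    print(n,a,np.round(ray(c,u,v,103),1),"rect",np.round(P.mean(0),1),np.round(P,0).tolist())
cv2.imwrite("pics/s5.png",cv2.resize(c["frame"][120:320,60:300,::-1],None,fx=3,fy=3,interpolation=cv2.INTER_CUBIC))
```

```text
[ 640.2423053  -305.16546318  138.82304004] [-1.23433962e-02 -9.99923525e-01  7.64592556e-04]
top 1563 [600.1   1.5 103. ] rect [601.5   1.9] [[488.0, 32.0], [715.0, 31.0], [715.0, -29.0], [488.0, -27.0]]
scene 1589 [609.1   1.3 103. ] rect [600.3   2.9] [[487.0, -27.0], [479.0, 38.0], [716.0, 29.0], [719.0, -29.0]]
```

View pics/s5.png

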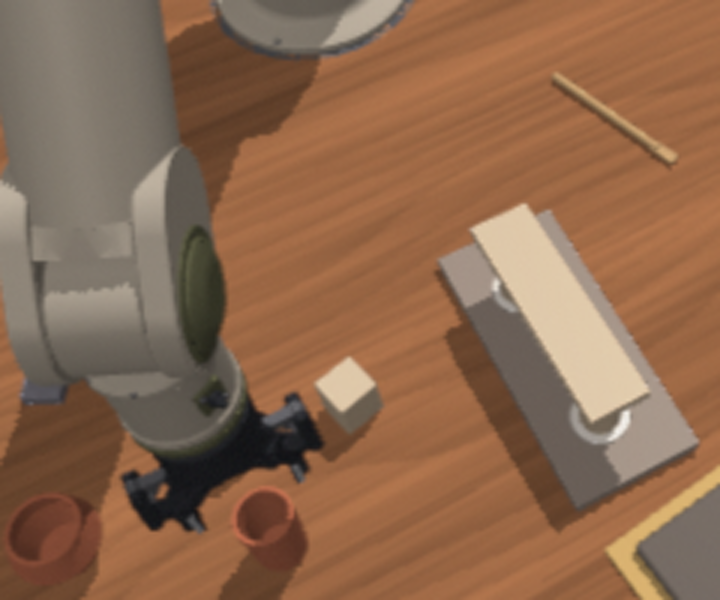

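View pics/t5.png

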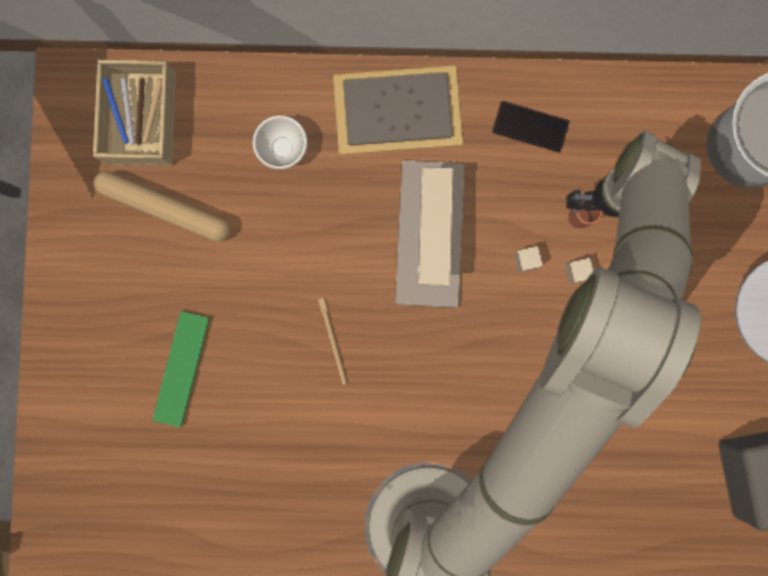

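The batt lies centred at about (601.5, 1.7); the target midpoint is (602, 2). Now descending on beaker A.

carry_out(series=[[[0, 0, -0.3], [0, 0, 0], 0.8], [[0, 0, -0.3], [0, 0, 0], 0.8], [[0, 0, 0], [0, 0, 0], 0.8], [[0, 0, 0], [0, 0, 0], 0.8], [[0, 0, 0], [0, 0, 0], 0.8]], force=25)

```text
t: 26.35
position: [640.1, -304.7, 107.9]
tool_rot: [[1.0, -0.012, 0.001], [-0.012, -1.0, -0.0], [0.001, 0.0, -1.0]]
ft_force: [0.2, 0.3, -0.6]
grip_width: 76.9
```

carry_out(series=[[[0.006, 0.01, -0.2], [0, 0, 0], 0.8], [[0, 0, -0.4], [0, 0, 0], 0.8], [[0, 0, -0.35], [0, 0, 0], 0.8], [[0, 0, -0.15], [0, 0, 0], 0.8], [[0, 0, 0], [0, 0, 0], 0.8], [[0, 0, 0], [0, 0, 0], 0.4], [[0, 0, 0], [0, 0, 0], 0.3], [[0, 0, 0], [0, 0, 0], 0.2], [[0, 0, 0], [0, 0, 0], 0.1], [[0, 0, 0], [0, 0, 0], 0.05], [[0, 0, 0], [0, 0, 0], 0], [[0, 0, 0], [0, 0, 0], 0]])

```text
t: 27.85
position: [640.5, -304.1, 53.5]
tool_rot: [[1.0, -0.012, 0.001], [-0.012, -1.0, -0.0], [0.001, 0.0, -1.0]]
ft_force: [-0.2, 1.8, 5.0]
grip_width: 50.4
```

carry_out(series=[[[0, 0, 0], [0, 0, 0], -0.2], [[0, 0, 0.1], [0, 0, 0], -0.2], [[0, 0, 0.3], [0, 0, 0], -0.2], [[0, 0, 0.5], [0, 0, 0], -0.2], [[0, 0, 0.6], [0, 0, 0], -0.2], [[0, 0, 0.6], [0, 0, 0], -0.2], [[0, 0, 0.4], [0, 0, 0], -0.2], [[0, 0, 0.1], [0, 0, 0], -0.2], [[0.028, 0.2, 0], [0, 0, 0], -0.2], [[0.1, 0.5, 0], [0, 0, 0], -0.2], [[0.1, 0.6, 0], [0, 0, 0], -0.2], [[0.1, 0.6, 0], [0, 0, 0], -0.2]])

```text
t: 29.35
position: [656.0, -207.0, 180.9]
tool_rot: [[1.0, -0.012, -0.002], [-0.012, -1.0, 0.001], [-0.002, -0.001, -1.0]]
ft_force: [-0.7, -0.5, -1.2]
grip_width: 50.7
```

carry_out(series=[[[0.1, 0.7, 0], [0, 0, 0], -0.2], [[0.1, 0.7, 0], [0, 0, 0], -0.2], [[0.1, 0.7, 0], [0, 0, 0], -0.2], [[0.1, 0.7, 0], [0, 0, 0], -0.2], [[0.1, 0.6, 0], [0, 0, 0], -0.2], [[0, 0.5, 0], [0, 0, 0], -0.2], [[0, 0.3, 0], [0, 0, 0], -0.2], [[0, 0, 0], [0, 0, 0], -0.2], [[0, 0, 0], [0, 0, 0], -0.2], [[0, 0, 0], [0, 0, 0], -0.2], [[0, 0, 0], [0, 0, 0], -0.2]])

```text
t: 30.72
position: [681.5, -0.0, 182.7]
tool_rot: [[1.0, -0.013, 0.0], [-0.013, -1.0, -0.0], [0.0, 0.0, -1.0]]
ft_force: [0.7, -0.5, -1.0]
grip_width: 50.6
```

Run:
```python
from h import *
s=monitor.observe(); print(s["position"],s["tool_rot"][:,1],s["grip_width"])
c=read_camera("scene"); np.save("s6.npy",c,allow_pickle=True)
cv2.imwrite("pics/s6.png",cv2.resize(c["frame"][120:300,180:360,::-1],None,fx=3,fy=3,interpolation=cv2.INTER_CUBIC))
```

```text
[ 6.81524827e+02 -1.57370153e-02  1.82669865e+02] [-1.33228458e-02 -9.99911216e-01  2.48257003e-04] 50.58913775585794
```

View pics/s6.png

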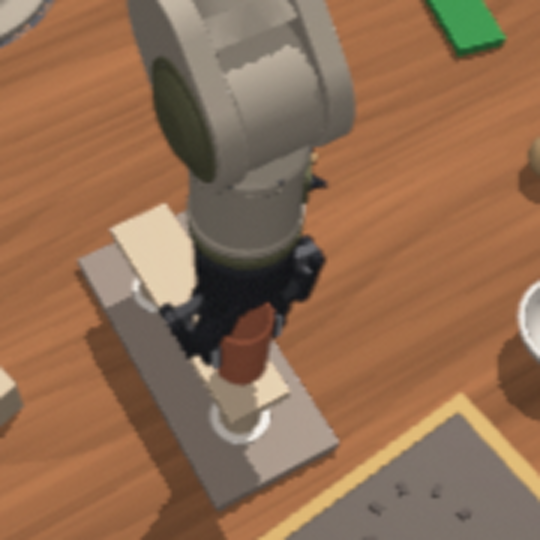

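Beaker A is held upright above the far end of the batt, at about (243,350) in the crop. Lowering it gently.

carry_out(series=[[[0, 0, -0.1], [0, 0, 0], -0.2], [[0, 0, -0.2], [0, 0, 0], -0.2], [[0, 0, -0.1], [0, 0, 0], -0.2], [[0, 0, -0.06], [0, 0, 0], -0.2], [[0, 0, 0], [0, 0, 0], -0.2], [[0, 0, 0], [0, 0, 0], -0.2], [[0, 0, 0], [0, 0, 0], -0.2], [[0, 0, 0], [0, 0, 0], -0.2]])

```text
t: 31.78
position: [681.6, 1.0, 159.8]
tool_rot: [[1.0, -0.012, 0.0], [-0.012, -1.0, 0.0], [0.0, -0.0, -1.0]]
ft_force: [-0.6, 0.3, -0.4]
grip_width: 50.9
```

carry_out(series=[[[0, 0, -0.02], [0, 0, 0], -0.2], [[0, 0, -0.02], [0, 0, 0], -0.2], [[0, 0, -0.01], [0, 0, 0], -0.2], [[0, 0, 0], [0, 0, 0], -0.2], [[0, 0, 0], [0, 0, 0], -0.2]])

```text
t: 32.4
position: [681.5, 1.0, 157.1]
tool_rot: [[1.0, -0.012, -0.0], [-0.012, -1.0, -0.0], [-0.0, 0.0, -1.0]]
ft_force: [0.6, 0.1, -2.3]
grip_width: 50.7
```

carry_out(series=[[[0, 0, -0.01], [0, 0, 0], -0.2], [[0, 0, -0.006], [0, 0, 0], -0.2], [[0, 0, 0], [0, 0, 0], -0.2], [[0, 0, 0], [0, 0, 0], -0.2]])

```text
t: 32.9
position: [681.6, 1.0, 156.5]
tool_rot: [[1.0, -0.012, 0.0], [-0.012, -1.0, 0.0], [0.0, -0.0, -1.0]]
ft_force: [-1.5, 0.2, 1.7]
grip_width: 51.1
```

carry_out(series=[[[0, 0, -0.006], [0, 0, 0], -0.2], [[0, 0, 0], [0, 0, 0], -0.2], [[0, 0, 0], [0, 0, 0], -0.2]])

```text
t: 33.28
position: [681.7, 1.0, 156.5]
tool_rot: [[1.0, -0.012, 0.0], [-0.012, -1.0, 0.0], [0.0, -0.0, -1.0]]
ft_force: [-1.1, -0.1, 5.7]
grip_width: 50.6
```

carry_out(series=[[[0, 0, 0], [0, 0, 0], 0.2], [[0, 0, 0], [0, 0, 0], 0.3], [[0, 0, 0], [0, 0, 0], 0.5], [[0, 0, 0], [0, 0, 0], 0.7], [[0, 0, 0], [0, 0, 0], 0.7], [[0, 0, 0.2], [0, 0, 0], 0.7], [[0, 0, 0.5], [0, 0, 0], 0.7], [[0, 0, 0.6], [0, 0, 0], 0.7], [[0, 0, 0.4], [0, 0, 0], 0.7], [[-0.2, -0.3, 0.1], [0, 0, 0], 0.7], [[-0.5, -0.6, 0], [0, 0, 0], 0.7], [[-0.6, -0.7, 0], [0, 0, 0], 0.7]])

```text
t: 34.78
position: [614.9, -80.4, 245.5]
tool_rot: [[1.0, -0.012, -0.001], [-0.012, -1.0, -0.0], [-0.001, 0.0, -1.0]]
ft_force: [0.4, -1.6, 0.4]
grip_width: 72.4
```

carry_out(series=[[[-0.6, -0.7, 0], [0, 0, 0], 0.7], [[-0.6, -0.7, 0], [0, 0, 0], 0.7], [[-0.6, -0.7, 0], [0, 0, 0], 0.7], [[-0.6, -0.7, 0], [0, 0, 0], 0.7], [[-0.6, -0.7, 0], [0, 0, 0], 0.7], [[-0.6, -0.7, 0], [0, 0, 0], 0.7], [[-0.304, -0.412, 0], [0, 0, 0], 0.7], [[0, 0, -0.5], [0, 0, 0], 0.7], [[0, 0, -0.7], [0, 0, 0], 0.7], [[0, 0, -0.5], [0, 0, 0], 0.7], [[0, 0, 0], [0, 0, 0], 0.7], [[0, 0, 0], [0, 0, 0], 0.7]])

```text
t: 36.28
position: [420.9, -310.1, 161.6]
tool_rot: [[1.0, -0.013, -0.0], [-0.013, -1.0, -0.0], [-0.0, 0.0, -1.0]]
ft_force: [0.0, 0.7, -0.9]
grip_width: 72.8
```

carry_out(series=[[[0, 0, -0.3], [0, 0, 0], 0.7], [[0, 0, -0.3], [0, 0, 0], 0.7], [[0, 0, -0.2], [0, 0, 0], 0.7], [[0, 0, 0], [0, 0, 0], 0.7], [[0, 0, 0], [0, 0, 0], 0.7], [[0, 0, 0], [0, 0, 0], 0.7]])

```text
t: 37.02
position: [421.5, -309.7, 121.3]
tool_rot: [[1.0, -0.012, 0.0], [-0.012, -1.0, -0.0], [0.0, 0.0, -1.0]]
ft_force: [-0.1, -0.2, 0.4]
grip_width: 72.3
```

Run:
```python
from h import *
c=read_camera("top"); save(c,"t7");np.save("t7.npy",c,allow_pickle=True)
c=read_camera("scene");np.save("s7.npy",c,allow_pickle=True)
cv2.imwrite("pics/s7.png",cv2.resize(c["frame"][120:320,80:320,::-1],None,fx=3,fy=3,interpolation=cv2.INTER_CUBIC))
```

```text
(no output)
```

View pics/s7.png

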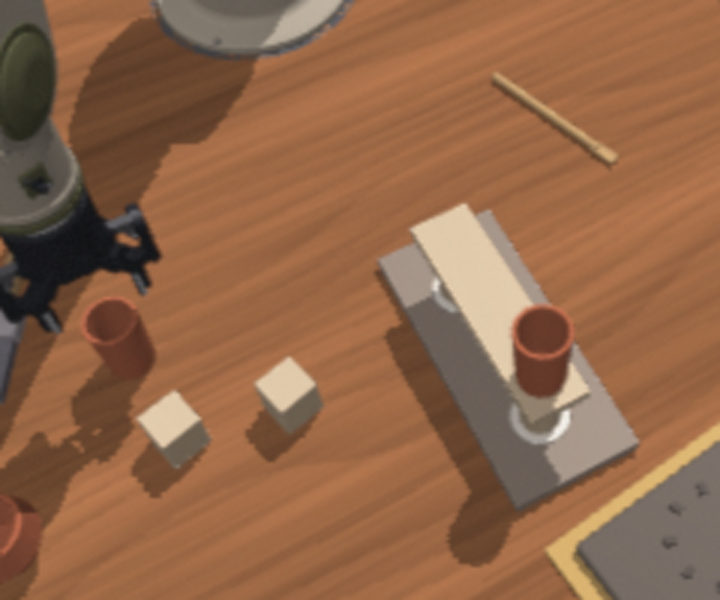

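View pics/t7.png

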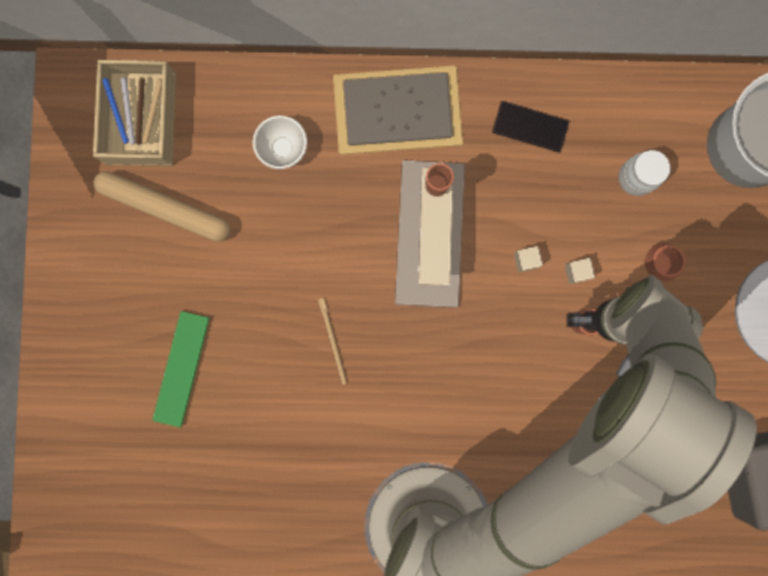

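Beaker A stands on the batt, rim at (543,330) in the scene crop. Grasping beaker B.

carry_out(series=[[[0, 0, -0.2], [0, 0, 0], 0.7], [[0, 0, -0.45], [0, 0, 0], 0.7], [[0, 0, -0.45], [0, 0, 0], 0.7], [[0, 0, -0.25], [0, 0, 0], 0.7], [[0, 0, 0], [0, 0, 0], 0.7], [[0, 0, 0], [0, 0, 0], 0.4], [[0, 0, 0], [0, 0, 0], 0.3], [[0, 0, 0], [0, 0, 0], 0.2], [[0, 0, 0], [0, 0, 0], 0.1], [[0, 0, 0], [0, 0, 0], 0], [[0, 0, 0], [0, 0, 0], -0.2], [[0, 0, 0], [0, 0, 0], -0.2]], force=25)

```text
t: 38.62
position: [421.6, -309.4, 54.2]
tool_rot: [[1.0, -0.012, 0.001], [-0.012, -1.0, -0.0], [0.001, 0.0, -1.0]]
ft_force: [-0.5, 0.9, 6.8]
grip_width: 50.0
```

carry_out(series=[[[0, 0, 0.1], [0, 0, 0], -0.2], [[0, 0, 0.3], [0, 0, 0], -0.2], [[0, 0, 0.5], [0, 0, 0], -0.2], [[0, 0, 0.6], [0, 0, 0], -0.2], [[0, 0, 0.6], [0, 0, 0], -0.2], [[0, 0, 0.4], [0, 0, 0], -0.2], [[0, 0, 0.1], [0, 0, 0], -0.2], [[0.1, 0.2, 0], [0, 0, 0], -0.2], [[0.15, 0.5, 0], [0, 0, 0], -0.2], [[0.2, 0.6, 0], [0, 0, 0], -0.2], [[0.2, 0.6, 0], [0, 0, 0], -0.2], [[0.2, 0.6, 0], [0, 0, 0], -0.2]])

```text
t: 40.12
position: [463.8, -182.7, 182.5]
tool_rot: [[1.0, -0.012, -0.002], [-0.012, -1.0, 0.001], [-0.002, -0.001, -1.0]]
ft_force: [0.3, 0.2, -1.6]
grip_width: 49.8
```

carry_out(series=[[[0.2, 0.6, 0], [0, 0, 0], -0.2], [[0.2, 0.6, 0], [0, 0, 0], -0.2], [[0.2, 0.6, 0], [0, 0, 0], -0.2], [[0.2, 0.6, 0], [0, 0, 0], -0.2], [[0.2, 0.6, 0], [0, 0, 0], -0.2], [[0.166, 0.5, 0], [0, 0, 0], -0.2], [[0, 0.244, 0], [0, 0, 0], -0.2], [[0, 0, 0], [0, 0, 0], -0.2], [[0, 0, -0.1], [0, 0, 0], -0.2], [[0, 0, -0.2], [0, 0, 0], -0.2], [[0, 0, -0.1], [0, 0, 0], -0.2], [[0, 0, -0.04], [0, 0, 0], -0.2]])

```text
t: 41.62
position: [521.9, 2.2, 160.9]
tool_rot: [[1.0, -0.013, -0.001], [-0.013, -1.0, -0.0], [-0.001, 0.0, -1.0]]
ft_force: [0.4, 0.3, -1.5]
grip_width: 49.6
```

carry_out(series=[[[0, 0, 0], [0, 0, 0], -0.2], [[0, 0, 0], [0, 0, 0], -0.2], [[0, 0, 0], [0, 0, 0], -0.2], [[0, 0, 0], [0, 0, 0], -0.2]])

```text
t: 42.12
position: [522.2, 2.6, 161.6]
tool_rot: [[1.0, -0.012, 0.0], [-0.012, -1.0, 0.0], [0.0, -0.0, -1.0]]
ft_force: [-0.1, 0.1, -0.9]
grip_width: 49.9
```

carry_out(series=[[[0, 0, -0.03], [0, 0, 0], -0.2], [[0, 0, -0.02], [0, 0, 0], -0.2], [[0, 0, -0.015], [0, 0, 0], -0.2], [[0, 0, 0], [0, 0, 0], -0.2], [[0, 0, 0], [0, 0, 0], -0.2], [[0, 0, 0], [0, 0, 0], -0.2]])

```text
t: 42.88
position: [522.1, 2.6, 158.2]
tool_rot: [[1.0, -0.012, -0.0], [-0.012, -1.0, 0.0], [-0.0, -0.0, -1.0]]
ft_force: [-0.4, 0.7, -2.1]
grip_width: 49.8
```

carry_out(series=[[[0, 0, -0.012], [0, 0, 0], -0.2], [[0, 0, -0.01], [0, 0, 0], -0.2], [[0, 0, 0], [0, 0, 0], -0.2], [[0, 0, 0], [0, 0, 0], -0.2]])

```text
t: 43.38
position: [522.2, 2.6, 157.3]
tool_rot: [[1.0, -0.012, 0.0], [-0.012, -1.0, 0.0], [0.0, -0.0, -1.0]]
ft_force: [0.6, 0.8, 1.9]
grip_width: 49.7
```

carry_out(series=[[[0, 0, -0.006], [0, 0, 0], -0.2], [[0, 0, 0], [0, 0, 0], -0.2], [[0, 0, 0], [0, 0, 0], -0.2]])

```text
t: 43.75
position: [522.4, 2.6, 157.2]
tool_rot: [[1.0, -0.012, 0.001], [-0.012, -1.0, 0.0], [0.001, -0.0, -1.0]]
ft_force: [-0.7, 0.6, 5.2]
grip_width: 49.5
```

Seated. Releasing, rising and moving clear.

carry_out(series=[[[0, 0, 0], [0, 0, 0], 0.2], [[0, 0, 0], [0, 0, 0], 0.3], [[0, 0, 0], [0, 0, 0], 0.5], [[0, 0, 0], [0, 0, 0], 0.7], [[0, 0, 0], [0, 0, 0], 0.7], [[0, 0, 0.2], [0, 0, 0], 0.7], [[0, 0, 0.5], [0, 0, 0], 0.7], [[0, 0, 0.6], [0, 0, 0], 0.7], [[0, 0, 0.6], [0, 0, 0], 0.7], [[0, -0.3, 0.2], [0, 0, 0], 0.7], [[0, -0.6, 0], [0, 0, 0], 0.7], [[0, -0.7, 0], [0, 0, 0], 0.7]])

```text
t: 45.25
position: [521.8, -78.7, 261.8]
tool_rot: [[1.0, -0.011, -0.0], [-0.011, -1.0, -0.0], [-0.0, 0.0, -1.0]]
ft_force: [0.7, 0.6, 0.5]
grip_width: 72.3
```

carry_out(series=[[[0, -0.7, 0], [0, 0, 0], 0.7], [[0, -0.7, 0], [0, 0, 0], 0.7], [[0, -0.7, 0], [0, 0, 0], 0.7], [[0, -0.7, 0], [0, 0, 0], 0.7], [[0, -0.5, 0], [0, 0, 0], 0.7], [[0, -0.3, 0], [0, 0, 0], 0.7], [[0, 0, 0], [0, 0, 0], 0.7], [[0, 0, 0], [0, 0, 0], 0.7]])

```text
t: 46.25
position: [522.1, -256.4, 261.6]
tool_rot: [[1.0, -0.011, -0.001], [-0.011, -1.0, 0.001], [-0.001, -0.001, -1.0]]
ft_force: [0.4, -0.5, -0.0]
grip_width: 72.6
```

Run:
```python
from h import *
for n,rois in(("top",[(276,104,36,32),(276,158,36,40)]),("scene",[(240,210,42,28),(206,165,42,32)])):
    c=read_camera(n); save(c,n+"8")
    f=c["frame"].astype(int)
    for x,y,w,h in rois:
        p=f[y:y+h,x:x+w]; r,g,b=p[...,0],p[...,1],p[...,2]
        m=((r>135)&(r<215)&(r-g>60)&(g-b<35)).astype(np.uint8)
        v,u=np.nonzero(m); pts=np.c_[u,v].astype(np.float32)
        e=cv2.fitEllipse(pts); print(n,len(u),np.round(e[1],1),np.round(ray(c,e[0][0]+x,e[0][1]+y,183),1))
    for u,v,a,k in blobs(c,cream(c),100,2000): print(" cream",a,np.round(ray(c,u,v,50)[:2],1))
```

```text
top 31 [16.8 17.1] [681.6   1.  183. ]
top 29 [16.4 17.1] [522.1   2.5 183. ]
 cream 102 [ 518.4 -298.4]
 cream 173 [ 548. -193.]
 cream 941 [603.1   1.2]
 cream 143 [775.3 580.5]
scene 72 [16.6 19.3] [6.817e+02 4.000e-01 1.830e+02]
scene 90 [14.7 18.3] [521.9   2.6 183. ]
 cream 202 [ 526.7 -299. ]
 cream 193 [ 548.2 -193.7]
 cream 603 [569.5  13.7]
```

View pics/scene8.png

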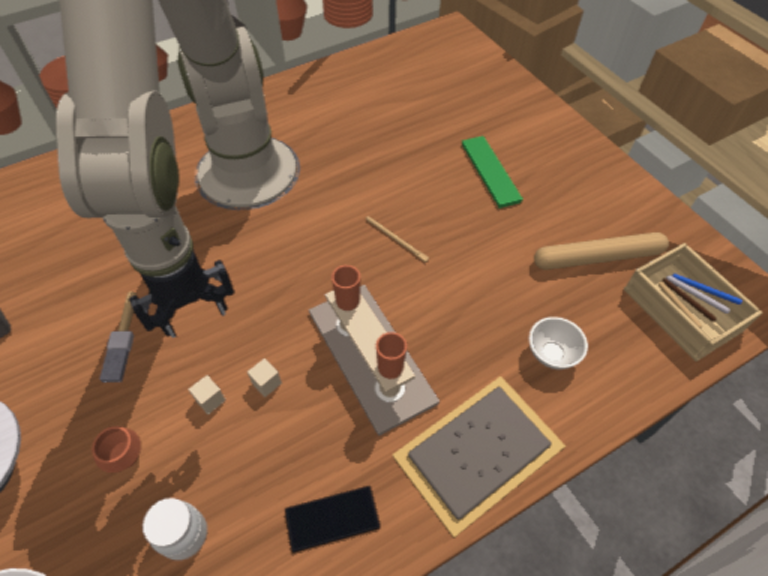

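View pics/top8.png

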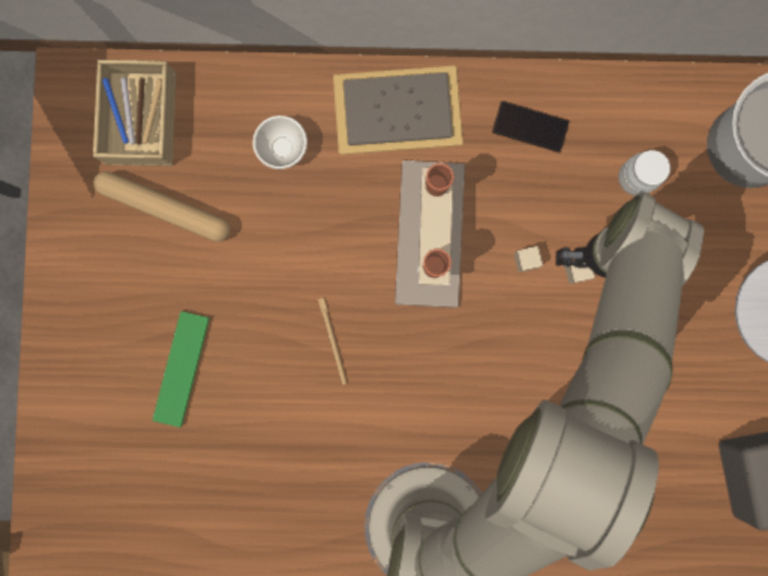

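Both views show the beakers upright over the discs, at (681.7, 0.7) and (522.0, 2.5). The square posts haven't moved and the arm is clear, so I'm handing in.

```bash
python3 -c "
from h import *
print(job.finish_job())"
```

```text
the job is handed in; nothing more can be done
None
```

The kiln level is built and handed in at about 46 s of the 144 s allowed. I set both round posts on the discs first, then laid the batt across them, then set the two beakers on the batt.

My camera checks (mm):

| Part | Measured at (x, y) | Target (x, y) |
|---|---|---|
| Near post | (522.2, 2.5) | (522.5, 3.2) |
| Far post | (681.9, 0.9) | (681.8, 1.0) |
| Batt centre | about (601.5, 1.7) | (602, 2) |
| Near beaker | (522.0, 2.5) | (522.5, 3.2) |
| Far beaker | (681.7, 0.7) | (681.8, 1.0) |

- **Forces:** the beakers were lowered in sub-millimetre steps at the end and released with about 5–6 N showing at the wrist. The highest wrist force I read was about 7 N.
- **Left alone:** the square posts measure where they started, to within about 1 mm, and the green look-alike looks untouched. The arm ended clear of everything.
- **Weaker checks:** the last top-view reading of one square post was 8 mm off because the gripper partly hid it; the scene view showed it unmoved. The scene-view rectangle fit of the batt's outline is skewed by perspective, so I relied on the top view for its centre. With the beakers on it, the batt was only checked by eye.

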